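Slacken the specimen press

ROBOT

A 6-joint arm with a two-finger parallel gripper is mounted at the origin on the work surface. World frame = base frame: x ahead of the robot, y to its left, z up, the work surface at z = 0. Lengths are in mm, angles in degrees, forces in N, time in s.
With the tool pointing down it reaches from about 300 to 850 mm from the base axis. Payload 4.2 kg.
Tool frame: the origin (TCP) lies on the mounting face of the last link; the fingertips stand 191 mm ahead of it and the grasp point (between the pads) lies 172 mm ahead of it; z points along the fingers, y is the direction in which the jaws open and shut (so a half turn about z gives the same grasp; the last joint's range is limited). The gripper opens to 91 mm and grips with 3 to 60 N. Pads are 32 mm wide; open, the fingers measure 118 mm over their backs; the gripper's body (76 mm by 178 mm) begins 60 mm behind the grasp point.
Start: joints at [71.333, 18.312, 89.639, -0, 72.044, -1.146], TCP at [173.104, 548.323, 404.776] pointing down, gripper open.
Joint ranges: [-177.97, 177.97], [-48.28, 115.42], [12.27, 149.76], [-77.06, 257.06], [2.81, 150.46], [-146.56, 146.56]. Speed limits (degrees/s): [147.25, 147.25, 180, 180, 180, 180].

INTERFACE

Orientations are given as [roll, pitch, yaw] about the fixed x, y, z axes, in that order (R = Rz(yaw) Ry(pitch) Rx(roll)).
In Python, from workcell import env gives the robot as it stands.
- The arm moves only by the shell command python3 -m handwheel 'ROWS' [FORCE]. ROWS is JSON, a list of rows, each an object with "gripper": the opening in per cent of the stroke, from 0 (shut) to 100 (fully open); "travel": the shift along the tool's x, y, z in m, a list of three; "twist": the turn about the tool's z in rad. In form: [{"gripper": gripper, "travel": [x, y, z], "twist": twist}, ...]. A call has 1 to 5 rows; each row shifts and turns the commanded pose from where the row before left it, along the tool's axes as they then stand; what a row does not reach is not made up. A row lasts 1/12 s, in which the tool goes at most 41.7 mm and 7.16 degrees, less where a joint would pass 70% of its speed; a pose out of reach is approached as far as the arm can. A call with a gripper value outside its range is refused whole. The fingers move at their own pace and stop on an object; FORCE is the grip in N (left out, the last holds). Time passes only in rows, so rows that do not move let the fingers close. It gives the time, the measured TCP pose, the force and the opening at its end, in the units of the state.
- env.state(): the state, without advancing time (a new reading comes with each control period).
- env.grab_frame(name): name is "scene" or "top" or "wrist"; returns a dict with "frame" (480x640x3 uint8, red, green, blue), "intrinsics" (3x3 intrinsics, pixels), "extrinsics" (4x4, takes a point from camera to world coordinates). Camera axes: x right, y down, z forward; pixel columns grow to the right and rows downward; lengths in mm; the calibration is good to about 2 mm. A picture is of the moment at which its call begins. There is no depth.
- env.job_done(): hands the job in, once; it reports no verdict.
Trained networks look in the newest picture that a camera, given by its name, has taken for a name from the list of things; names that differ only in an ending like _2 or _b are one class to them, and where a whole thing is asked for, a point or a joint stands for the part that bears it (a point fixed in the world has none). Each returns a list of dicts, best first, with "confidence" (0 to 1); they miss things now and then, are a little off and sometimes report something else, mostly with a low value. They report only what shows in the picture. A call takes as long as a camera call.
- env.trace(camera, thing): "pixels" (480x640 bool, what is visible of it) and "uv" ([column, row] in pixels, amid what is visible of it).
- env.pinpoint(camera, thing): "uv" ([column, row] in pixels: a listed point, or the origin of a listed thing).
The state is a dict: "time_s": time; "qpos": joint angles; "qvel": joint speeds; "effort": joint torques, N m; "ee_pos": TCP position; "ee_rot": TCP orientation; "force": force on the tool from outside, world axes, zero at the start; "torque": the same for the moment, N m; "gripper_width": finger opening in mm.
Only numpy, scipy, OpenCV 4.12 (cv2) and the standard library are available. Lean on these libraries where they do the work, as an engineer would, in place of code of your own. Each camera call takes 0.05 s, during which the arm holds its last target. There are 200 camera calls.

TASK

Take the pressure off the specimen press: slacken both of its T-handles, each by about a quarter turn or more. Either screw may have a left-hand or a right-hand thread and nothing shows which, so try gently and feel which way each one gives before turning on: never force a handle the tightening way, it strips the thread. Leave the other things on the bench and on the press where they stand, and let go of the handles at the end.

Things in the scene. Friction and masses are not known exactly. Their poses are not given: they have to be found in the camera images.
- press: Bench specimen press, bolted down: grey base plate 200 (x) x 300 (y) x 18 mm, a stack of boards with specimens, a steel platen, two posts and over them a cross-beam 36 mm wide, 300 mm long (along the press's y) whose top is 123 mm above the bench. Origin: centre of the base's underside. Two upright screws pass through the beam 85 mm to either side of its middle, each with a T-handle on top.
- grip_a (a point): Centre of the steel T-handle of screw a, which lies on the vertical screw axis, 174 mm above the bench. The handle is an upright blade 70 mm long (this point's x axis), 14 mm thick (its y), 26 mm tall (z up), from 161 to 187 mm above the bench, on a 12 mm spindle; the beam is 38 mm below it. The other handle, identical to look at, is 170 mm away; which of the two is at which end of the beam varies, and the handle's starting angle too.
- screw_a (a joint): Turn of screw a in its thread, rad: 0 fully tight (a hard stop), growing as it LOOSENS, whichever way that is; up to 2.8. It starts at 0 to 0.05. Its thread may be left-hand (loosens clockwise seen from above) or right-hand (loosens anticlockwise): nothing to be seen tells which, and the two screws need not be alike. It gives way at about 0.25 N m and keeps that drag, staying where it is left.
- handle_a (a joint): Springy twist of T-handle a against its screw, rad: 0 at rest, positive when it is being turned the loosening way, negative when being tightened; 2 N m per rad either way (the handle turns by about 0.12 rad before the screw gives way). Turning the tightening way it winds up against the stop; beyond -0.35 rad (0.7 N m) the thread is stripped.
- grip_b (a point): Centre of the steel T-handle of screw b, which lies on the vertical screw axis, 174 mm above the bench. The handle is an upright blade 70 mm long (this point's x axis), 14 mm thick (its y), 26 mm tall (z up), from 161 to 187 mm above the bench, on a 12 mm spindle; the beam is 38 mm below it. The other handle, identical to look at, is 170 mm away; which of the two is at which end of the beam varies, and the handle's starting angle too.
- screw_b (a joint): Turn of screw b in its thread, rad: 0 fully tight (a hard stop), growing as it LOOSENS, whichever way that is; up to 2.8. It starts at 0 to 0.05. Its thread may be left-hand (loosens clockwise seen from above) or right-hand (loosens anticlockwise): nothing to be seen tells which, and the two screws need not be alike. It gives way at about 0.25 N m and keeps that drag, staying where it is left.
- handle_b (a joint): Springy twist of T-handle b against its screw, rad: 0 at rest, positive when it is being turned the loosening way, negative when being tightened; 2 N m per rad either way (the handle turns by about 0.12 rad before the screw gives way). Turning the tightening way it winds up against the stop; beyond -0.35 rad (0.7 N m) the thread is stripped.
- vial: small glass vial, 26 mm across, 45 mm tall, standing on the front of the press base; origin at the centre of its underside.
- stopper: black rubber stopper, 28 mm across, 24 mm tall, on the rear of the press base; origin at the centre of its underside.
- jar: amber specimen jar with black lid, 60 mm across, 85 mm tall, on the bench; origin at the centre of its underside.
- beaker: clear plastic beaker, 70 mm across, 90 mm tall, on the bench; origin at the centre of its underside.
- book: thick closed green book, 170 x 240 x 45 mm, on the bench; origin at the centre of its underside.
- brush: brush lying on the bench.
- dish: shallow glass dish, 90 mm across, 18 mm tall, on the bench; origin at the centre of its underside.

How it is judged:
By the outcome, as a careful person would: the job done as asked, in the order asked, and still so for the second after the job is handed in, with the robot touching nothing.
It also fails if it takes over 54 s, if anything falls off the work surface, if the arm or the gripper's body presses on something with over 40 N, if the wrist force passes 120 N, or if a joint passes its speed limit or range.

## Working session

There is one attempt and no reset: what is moved stays moved. The work goes in short steps, Python scripts to look and compute and a shell command to move; the robot and the scene stay as the last step left them, time stands still between calls to the robot, and variables do not carry over. Pictures are saved under pics/ and viewed, about 8 in all and at most 12, crops included, and the job is handed in when it is done.

```bash
mkdir -p pics; cat > h.py <<'E'
import numpy as np, cv2
from workcell import env
from scipy.spatial.transform import Rotation as R
def ray(f,uv,z):
    K=np.array(f["intrinsics"]);T=np.array(f["extrinsics"])
    d=T[:3,:3]@np.linalg.solve(K,[uv[0],uv[1],1.]);o=T[:3,3]
    return o+d*(z-o[2])/d[2]
def save(f,n): cv2.imwrite('pics/'+n,f["frame"][:,:,::-1])
E
python3 - <<'E'
from h import *
s=env.state();print(s)
for c in ["top","scene"]:
    f=env.grab_frame(c);save(f,c+'1.png')
    for t in ["grip_a","grip_b"]:
        for d in env.pinpoint(c,t)[:3]: print(c,t,d["uv"],d["confidence"],ray(f,d["uv"],174).round(1))
    if c=="top":
        for d in env.trace(c,"grip_a")[:3]:
            m=d["pixels"].astype(np.uint8)
            v,u=np.nonzero(m);
            P=np.array([ray(f,q,187)[:2] for q in zip(u,v)]);w,V=np.linalg.eigh(np.cov(P.T))
            print('tr',d["uv"],d["confidence"],m.sum(),P.mean(0),np.degrees(np.arctan2(V[1,1],V[0,1])),np.sqrt(w*12))
E
```

```text
{'time_s': 0.0, 'qpos': array([ 7.13339005e+01,  1.83523399e+01,  8.97080633e+01, -6.99235003e-04,
        7.20435300e+01, -1.14552270e+00]), 'qvel': array([ 0.08996685, -0.07176886,  0.02676063, -0.02222757, -0.0606862 ,
        0.02084932]), 'effort': array([ 7.60489529e-04, -4.12457585e+01, -2.31973600e+01,  7.26847770e-02,
        4.56997321e-02, -1.29340501e-04]), 'ee_pos': array([173.0448753 , 548.16320387, 403.90173772]), 'ee_rot': array([-1.79896074e+02, -1.41316183e-03,  1.62479638e+02]), 'force': array([-0.52632883, -0.48934852, -0.24404179]), 'torque': array([-0.00949062,  0.03160815,  0.01748836]), 'gripper_width': 91.12781020210855}
top grip_a [259.4, 212.8] 0.73 [587.8 103.9 174. ]
top grip_a [314.7, 195.0] 0.43 [637.7 -52.  174. ]
top grip_a [287.8, 216.9] 0.39 [575.1  24.4 174. ]
top grip_b [259.4, 212.8] 0.73 [587.8 103.9 174. ]
top grip_b [314.7, 195.0] 0.43 [637.7 -52.  174. ]
top grip_b [287.8, 216.9] 0.39 [575.1  24.4 174. ]
tr [317.2, 194.2] 0.6 188 [634.10855132 -52.32336153] -137.67773709311916 [21.15062999 70.02445317]
tr [260.1, 210.8] 0.58 173 [586.35926842 110.45036247] 155.45346958659397 [19.05389469 70.85469853]
scene grip_a [405.7, 224.5] 0.82 [590.9 113.1 174. ]
scene grip_a [361.0, 278.2] 0.6 [633.3 -63.1 174. ]
scene grip_b [405.7, 224.5] 0.82 [590.9 113.1 174. ]
scene grip_b [361.0, 278.2] 0.6 [633.3 -63.1 174. ]
```

```bash
python3 -c "
import cv2
a=cv2.imread('pics/top1.png')[110:310,180:440];b=cv2.imread('pics/scene1.png')[130:400,230:520]
cv2.imwrite('pics/c1.png',cv2.resize(a,(780,600),interpolation=cv2.INTER_CUBIC));cv2.imwrite('pics/c2.png',cv2.resize(b,(640,596)))"
```

```text
(no output)
```

View pics/c1.png

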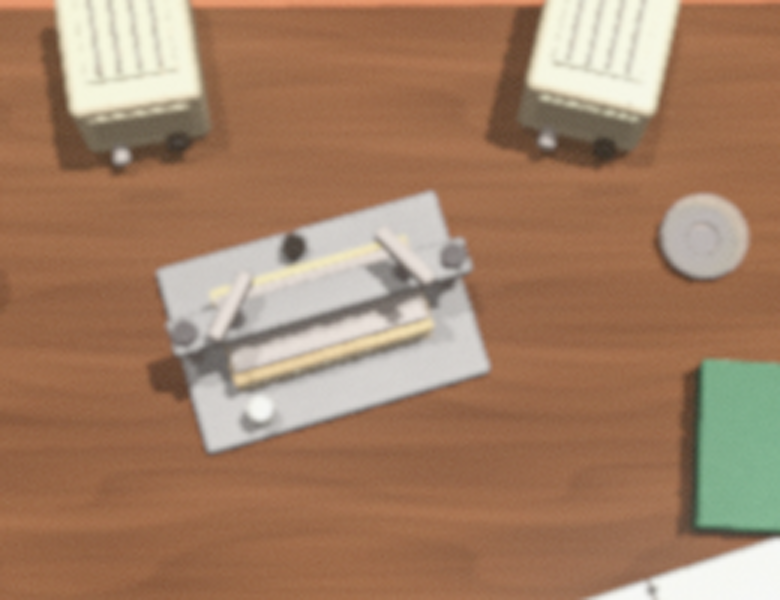

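View pics/c2.png

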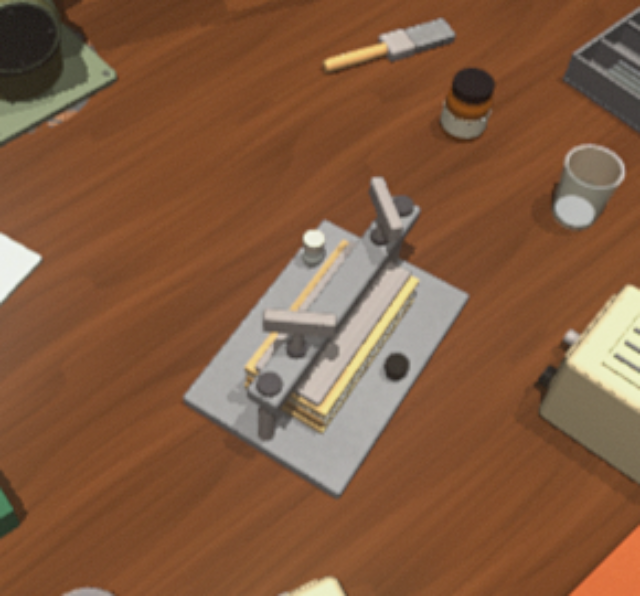

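The top view shows the handles on the tilted beam. H1 is near (590,112), with its blade at about 155°. H2 is near (634,-58), at about 42°. I'll move above H1.

```bash
R='x'; 
python3 -m handwheel '[{"gripper":100,"travel":[-0.0331,-0.0181,-0.003],"twist":0},{"gripper":100,"travel":[-0.0331,-0.0181,-0.003],"twist":0},{"gripper":100,"travel":[-0.0331,-0.0181,-0.003],"twist":0},{"gripper":100,"travel":[-0.0331,-0.0181,-0.003],"twist":0},{"gripper":100,"travel":[-0.0331,-0.0181,-0.003],"twist":0}]' 
python3 -m handwheel '[{"gripper":100,"travel":[-0.0331,-0.0181,-0.003],"twist":0},{"gripper":100,"travel":[-0.0331,-0.0181,-0.003],"twist":0},{"gripper":100,"travel":[-0.0331,-0.0181,-0.003],"twist":0},{"gripper":100,"travel":[-0.0331,-0.0181,-0.003],"twist":0},{"gripper":100,"travel":[-0.0331,-0.0181,-0.003],"twist":0}]' 
python3 -m handwheel '[{"gripper":100,"travel":[-0.0331,-0.0181,-0.003],"twist":0},{"gripper":100,"travel":[-0.0331,-0.0181,-0.003],"twist":0},{"gripper":100,"travel":[-0.0331,-0.0181,-0.003],"twist":0},{"gripper":100,"travel":[0,0,0],"twist":0.1},{"gripper":100,"travel":[0,0,0],"twist":0.03}]' 
cat > look.py <<'E'
import sys
from h import *
f=env.grab_frame("wrist");save(f,sys.argv[1])
s=env.state();print(s["time_s"],s["ee_pos"].round(1),s["ee_rot"].round(2),s["qpos"].round(1),s["force"].round(1),s["torque"].round(2))
for d in env.pinpoint("wrist","grip_a")[:3]: print(d["uv"],d["confidence"],ray(f,d["uv"],174).round(1))
for d in env.trace("wrist","grip_a")[:3]:
    m=d["pixels"].astype(np.uint8);v,u=np.nonzero(m)
    r=cv2.minAreaRect(np.array([ray(f,q,187)[:2] for q in zip(u,v)],np.float32))
    P=np.array([ray(f,q,187)[:2] for q in zip(u,v)]);w,V=np.linalg.eigh(np.cov(P.T))
    print('tr',d["uv"],round(d["confidence"],2),P.mean(0).round(1),np.degrees(np.arctan2(V[1,1],V[0,1])).round(1),np.sqrt(w*12).round(1),r)
E
python3 look.py w1.png
```

```text
time_s: 0.77
ee_pos: [304.5, 410.8, 420.0]
ee_rot: [180.0, 0.0, 162.5]
force: [1.3, 0.8, -0.7]
gripper_width: 91.4
time_s: 1.18
ee_pos: [435.2, 274.5, 435.1]
ee_rot: [180.0, 0.0, 162.5]
force: [0.4, 1.0, 0.2]
gripper_width: 91.4
time_s: 1.6
ee_pos: [514.1, 192.6, 443.6]
ee_rot: [180.0, 0.0, 154.6]
force: [-0.3, 0.6, 0.6]
gripper_width: 91.0
1.65 [513.4 193.2 443.6] [-1.8000e+02 -2.0000e-02  1.5473e+02] [ 19.4  14.7  89.2   0.   76.1 -45.3] [-0.1  0.8  0.2] [0.   0.01 0.  ]
[261.7, 384.1] 0.67 [591.6 108.1 174. ]
tr [263.3, 401.6] 0.6 [593.6 110.1] 151.5 [15.6 61.9] ((583.3463134765625, 115.5254898071289), (16.494874954223633, 80.42578887939453), 63.40575408935547)
```

View pics/w1.png

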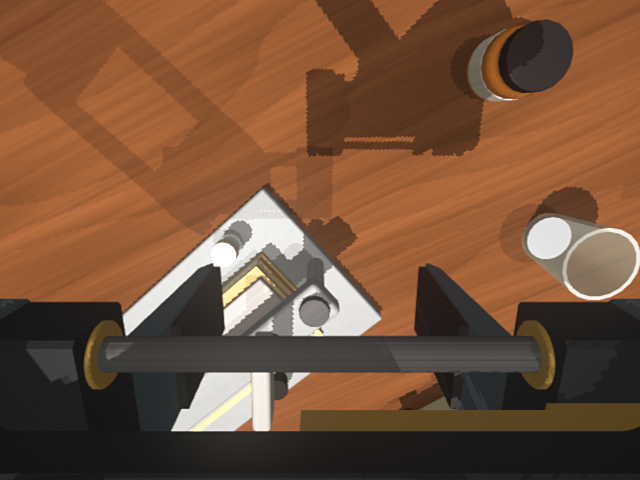

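The wrist view shows H1 (at 262,390) partly hidden by the gripper bar, with its blade vertical in the image, so it's along the tool's x axis. I'll move over it.

```bash

python3 -m handwheel '[{"gripper":100,"travel":[-0.035,-0.0143,0],"twist":0},{"gripper":100,"travel":[-0.035,-0.0143,0],"twist":0},{"gripper":100,"travel":[-0.035,-0.0143,0],"twist":0},{"gripper":100,"travel":[0,0,0],"twist":0},{"gripper":100,"travel":[0,0,0],"twist":0}]' 
python3 look.py w2.png
```

```text
time_s: 2.17
ee_pos: [590.4, 110.4, 443.2]
ee_rot: [-180.0, -0.1, 155.0]
force: [0.3, 0.7, -0.4]
gripper_width: 91.5
2.2167 [589.6 111.3 443.4] [-1.8000e+02 -7.0000e-02  1.5504e+02] [  9.6  19.4  82.4   0.   78.2 -55.5] [-0.1  0.4 -1.4] [-0.05 -0.01 -0.01]
[320.4, 247.6] 0.93 [590.3 110.7 174. ]
tr [319.4, 247.5] 0.97 [586.4 111.8] 153.7 [13.8 71. ] ((587.4570922851562, 111.27666473388672), (14.185148239135742, 71.96095275878906), 64.41697692871094)
```

View pics/w2.png

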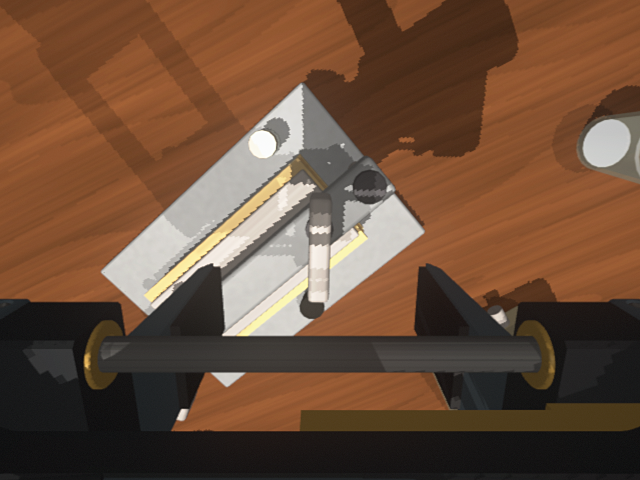

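The pinpoint puts H1 at (590.3,110.7), with its blade at 154.1°, almost under the tool. I'll descend and grip.

```bash

python3 -m handwheel '[{"gripper":100,"travel":[0,0,0.025],"twist":0.016},{"gripper":100,"travel":[0,0,0.025],"twist":0},{"gripper":100,"travel":[0,0,0.024],"twist":0},{"gripper":100,"travel":[0,0,0.023],"twist":0},{"gripper":100,"travel":[0,0,0],"twist":0}]' 
python3 -m handwheel '[{"gripper":0,"travel":[0,0,0],"twist":0},{"gripper":0,"travel":[0,0,0],"twist":0},{"gripper":0,"travel":[0,0,0],"twist":0},{"gripper":0,"travel":[0,0,0],"twist":0},{"gripper":0,"travel":[0,0,0],"twist":0}]' 25
cat > st.py <<'E'
from h import *
s=env.state();print(s["time_s"],s["ee_pos"].round(1),s["ee_rot"].round(2),s["qpos"].round(1)[5],s["force"].round(1),s["torque"].round(3),round(s["gripper_width"],1))
E
python3 st.py
python3 -m handwheel '[{"gripper":0,"travel":[0,0,0],"twist":0},{"gripper":0,"travel":[0,0,0],"twist":0},{"gripper":0,"travel":[0,0,0],"twist":0},{"gripper":0,"travel":[0,0,0],"twist":0},{"gripper":0,"travel":[0,0,0],"twist":0}]' 25 >/dev/null
python3 st.py
```

```text
time_s: 2.73
ee_pos: [587.5, 112.3, 342.4]
ee_rot: [-179.7, -0.4, 154.2]
force: [-1.3, -0.3, 0.0]
gripper_width: 91.2
time_s: 3.15
ee_pos: [589.8, 111.3, 348.1]
ee_rot: [179.9, 0.1, 154.1]
force: [0.7, -0.4, -0.1]
gripper_width: 60.7
3.15 [589.8 111.3 348.1] [1.7991e+02 1.1000e-01 1.5412e+02] -54.5 [ 0.7 -0.4 -0.1] [-0.013  0.02  -0.051] 60.7
3.5667 [589.7 111.1 346.7] [180.    -0.   154.11] -54.5 [0.4 0.2 0.7] [-0.046  0.048 -0.003] 27.2
```

```bash

python3 -m handwheel '[{"gripper":0,"travel":[0,0,0],"twist":0},{"gripper":0,"travel":[0,0,0],"twist":0},{"gripper":0,"travel":[0,0,0],"twist":0},{"gripper":0,"travel":[0,0,0],"twist":0},{"gripper":0,"travel":[0,0,0],"twist":0}]' 25 >/dev/null
python3 st.py
python3 -m handwheel '[{"gripper":0,"travel":[0,0,0],"twist":0.03},{"gripper":0,"travel":[0,0,0],"twist":0.03},{"gripper":0,"travel":[0,0,0],"twist":0},{"gripper":0,"travel":[0,0,0],"twist":0}]' 25 >/dev/null
python3 st.py
```

```text
3.9833 [589.6 110.9 346.7] [-1.7995e+02 -1.0000e-02  1.5411e+02] -54.5 [-0.1 -2.4  1.6] [-0.45   0.164 -0.036] 13.8
4.3167 [589.6 110.9 346.7] [-179.95    0.    150.74] -51.2 [-0.8 -3.   0.4] [-0.504  0.165  0.113] 13.9
```

```bash

python3 -m handwheel '[{"gripper":0,"travel":[0,0,0],"twist":0.03},{"gripper":0,"travel":[0,0,0],"twist":0.03},{"gripper":0,"travel":[0,0,0],"twist":0},{"gripper":0,"travel":[0,0,0],"twist":0}]' >/dev/null
python3 st.py
python3 -m handwheel '[{"gripper":0,"travel":[0,0,0],"twist":0.03},{"gripper":0,"travel":[0,0,0],"twist":0.02},{"gripper":0,"travel":[0,0,0],"twist":0},{"gripper":0,"travel":[0,0,0],"twist":0}]' >/dev/null
python3 st.py
python3 -m handwheel '[{"gripper":0,"travel":[0,0,0],"twist":0.03},{"gripper":0,"travel":[0,0,0],"twist":0.02},{"gripper":0,"travel":[0,0,0],"twist":0},{"gripper":0,"travel":[0,0,0],"twist":0}]' >/dev/null
python3 st.py
```

```text
4.65 [589.6 111.  346.7] [-1.7995e+02  1.0000e-02  1.4733e+02] -47.7 [-0.7 -4.2  0.9] [-0.636  0.17   0.203] 13.8
4.9833 [589.6 111.  346.7] [-1.7996e+02  1.0000e-02  1.4444e+02] -44.9 [-1.1 -4.5  0.4] [-0.845  0.178  0.267] 14.0
5.3167 [589.6 111.  346.7] [-1.7997e+02  1.0000e-02  1.4156e+02] -42.0 [-0.6 -3.9  0.9] [-0.952  0.207  0.249] 13.7
```

```bash

python3 -m handwheel '[{"gripper":0,"travel":[0,0,0],"twist":0.03},{"gripper":0,"travel":[0,0,0],"twist":0.02},{"gripper":0,"travel":[0,0,0],"twist":0},{"gripper":0,"travel":[0,0,0],"twist":0}]' >/dev/null
python3 st.py
python3 -m handwheel '[{"gripper":0,"travel":[0,0,0],"twist":0.03},{"gripper":0,"travel":[0,0,0],"twist":0.03},{"gripper":0,"travel":[0,0,0],"twist":0},{"gripper":0,"travel":[0,0,0],"twist":0}]' >/dev/null
python3 st.py
```

```text
5.65 [589.6 111.  346.7] [-1.7997e+02  1.0000e-02  1.3869e+02] -39.1 [-1.7 -4.5  0.4] [-1.023  0.236  0.258] 13.4
5.9833 [589.6 111.  346.7] [-1.7998e+02  1.0000e-02  1.3527e+02] -35.7 [-1.4 -4.9  0.1] [-0.993  0.227  0.218] 14.1
```

The torque holds at about 0.25 N·m, so this screw loosens clockwise (positive twist). I'll keep turning.

```bash

python3 -m handwheel '[{"gripper":0,"travel":[0,0,0],"twist":0.1},{"gripper":0,"travel":[0,0,0],"twist":0.1},{"gripper":0,"travel":[0,0,0],"twist":0.1},{"gripper":0,"travel":[0,0,0],"twist":0.1},{"gripper":0,"travel":[0,0,0],"twist":0.1}]' >/dev/null
python3 st.py
python3 -m handwheel '[{"gripper":0,"travel":[0,0,0],"twist":0.1},{"gripper":0,"travel":[0,0,0],"twist":0.1},{"gripper":0,"travel":[0,0,0],"twist":0.1},{"gripper":0,"travel":[0,0,0],"twist":0.1},{"gripper":0,"travel":[0,0,0],"twist":0.1}]' >/dev/null
python3 st.py
python3 -m handwheel '[{"gripper":0,"travel":[0,0,0],"twist":0.1},{"gripper":0,"travel":[0,0,0],"twist":0.1},{"gripper":0,"travel":[0,0,0],"twist":0.1},{"gripper":0,"travel":[0,0,0],"twist":0.1},{"gripper":0,"travel":[0,0,0],"twist":0.1}]' >/dev/null
python3 st.py
python3 -m handwheel '[{"gripper":0,"travel":[0,0,0],"twist":0.1},{"gripper":0,"travel":[0,0,0],"twist":0.1},{"gripper":0,"travel":[0,0,0],"twist":0.1},{"gripper":0,"travel":[0,0,0],"twist":0},{"gripper":0,"travel":[0,0,0],"twist":0}]' >/dev/null
python3 st.py
```

```text
6.4 [589.8 111.1 346.7] [1.7998e+02 2.0000e-02 1.0635e+02] -6.8 [-1.5 -4.3 -0.3] [-0.963  0.04   0.251] 13.8
6.8167 [590.  111.1 346.7] [179.93   0.    77.7 ] 21.9 [-0.1 -4.  -0.2] [-1.036  0.011  0.291] 13.8
7.2333 [590.1 111.  346.7] [ 1.7991e+02 -3.0000e-02  4.9060e+01] 50.5 [ 0.5 -5.  -0.1] [-1.15  -0.023  0.327] 14.1
7.65 [590.2 110.9 346.7] [ 1.7991e+02 -6.0000e-02  3.2140e+01] 67.5 [ 2.  -5.1 -0.4] [-1.188  0.004  0.234] 14.0
```

```bash

python3 -m handwheel '[{"gripper":0,"travel":[0,0,0],"twist":-0.06},{"gripper":0,"travel":[0,0,0],"twist":-0.06},{"gripper":0,"travel":[0,0,0],"twist":0},{"gripper":60,"travel":[0,0,0],"twist":0},{"gripper":60,"travel":[0,0,0],"twist":0}]' >/dev/null
python3 -m handwheel '[{"gripper":100,"travel":[0,0,0],"twist":0},{"gripper":100,"travel":[0,0,0],"twist":0},{"gripper":100,"travel":[0,0,0],"twist":0},{"gripper":100,"travel":[0,0,0],"twist":0},{"gripper":100,"travel":[0,0,0],"twist":0}]' >/dev/null
python3 st.py
python3 -m handwheel '[{"gripper":100,"travel":[0,0,-0.024],"twist":0},{"gripper":100,"travel":[0,0,-0.024],"twist":0},{"gripper":100,"travel":[0,0,-0.024],"twist":0},{"gripper":100,"travel":[0,0,-0.025],"twist":0},{"gripper":100,"travel":[0,0,0],"twist":0}]' >/dev/null
python3 look.py w3.png
```

```text
8.4833 [589.7 111.3 346.8] [-1.7999e+02 -2.0000e-02  3.8960e+01] 60.6 [-0.3 -0.   0.2] [-0.082  0.105 -0.001] 57.4
8.95 [589.9 111.3 446.9] [179.83  -0.34  38.95] [ 9.6 19.3 82.1  0.  78.2 60.6] [0.3 0.3 0.3] [-0.11  0.13  0.05]
[319.6, 251.6] 0.6 [589.4 108.2 174. ]
tr [528.0, 296.6] 0.8 [658.5 -19.5] 116.9 [10.1 21.9] ((660.3799438476562, -20.683197021484375), (11.203927040100098, 24.629310607910156), 36.769371032714844)
tr [319.5, 250.2] 0.74 [593.5 112.4] -141.1 [13.6 71. ] ((592.3959350585938, 111.77726745605469), (71.83484649658203, 13.900752067565918), 39.31229019165039)
```

H1 now rests at 39°, so it has turned about 115°. Next is H2.

```bash

python3 -m handwheel '[{"gripper":100,"travel":[-0.0141,0.0313,0],"twist":0},{"gripper":100,"travel":[-0.0141,0.0313,0],"twist":0},{"gripper":100,"travel":[-0.0141,0.0313,0],"twist":0},{"gripper":100,"travel":[-0.0141,0.0313,0],"twist":0},{"gripper":100,"travel":[-0.0141,0.0313,0],"twist":0}]' >/dev/null
python3 -m handwheel '[{"gripper":100,"travel":[0,0,0],"twist":-0.05},{"gripper":100,"travel":[0,0,0],"twist":0},{"gripper":100,"travel":[0,0,0],"twist":0}]' >/dev/null
python3 look.py w4.png
```

```text
9.7667 [633.1 -54.4 442.5] [-1.7988e+02  7.0000e-02  4.1780e+01] [-6.  22.8 77.3  0.  80.  42.3] [-0.2  0.1  0.7] [-0.13  0.13  0.03]
[318.9, 240.5] 0.94 [636.1 -51.6 174. ]
[71.4, 127.9] 0.6 [589.6 107.5 174. ]
tr [67.3, 123.0] 0.94 [596.3 104.8] -141.4 [25.3 66.8] ((595.2402954101562, 103.59223175048828), (68.837646484375, 25.917713165283203), 38.89320373535156)
tr [320.4, 243.4] 0.89 [639.4 -51.2] -135.8 [13.6 70.9] ((638.4462890625, -52.052555084228516), (71.8929214477539, 14.28285026550293), 43.48755645751953)
```

View pics/w4.png

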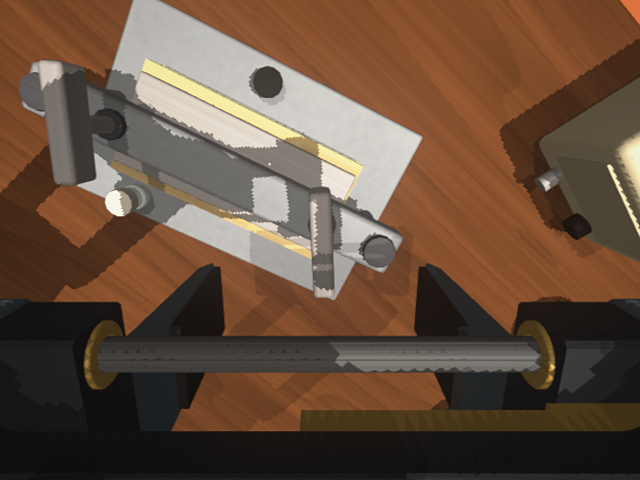

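H2 is at about (636.3,-52.2), with its blade at 43.7°, squarely between the fingers. H1 has clearly turned.

```bash

python3 -m handwheel '[{"gripper":100,"travel":[0.0039,0.0004,0.024],"twist":-0.033},{"gripper":100,"travel":[0,0,0.025],"twist":0},{"gripper":100,"travel":[0,0,0.024],"twist":0},{"gripper":100,"travel":[0,0,0.023],"twist":0},{"gripper":100,"travel":[0,0,0],"twist":0}]' >/dev/null
python3 -m handwheel '[{"gripper":0,"travel":[0,0,0],"twist":0},{"gripper":0,"travel":[0,0,0],"twist":0},{"gripper":0,"travel":[0,0,0],"twist":0},{"gripper":0,"travel":[0,0,0],"twist":0},{"gripper":0,"travel":[0,0,0],"twist":0}]' 25 >/dev/null
python3 -m handwheel '[{"gripper":0,"travel":[0,0,0],"twist":0},{"gripper":0,"travel":[0,0,0],"twist":0},{"gripper":0,"travel":[0,0,0],"twist":0},{"gripper":0,"travel":[0,0,0],"twist":0},{"gripper":0,"travel":[0,0,0],"twist":0}]' >/dev/null
python3 -m handwheel '[{"gripper":0,"travel":[0,0,0],"twist":0},{"gripper":0,"travel":[0,0,0],"twist":0},{"gripper":0,"travel":[0,0,0],"twist":0},{"gripper":0,"travel":[0,0,0],"twist":0},{"gripper":0,"travel":[0,0,0],"twist":0}]' >/dev/null
python3 st.py
python3 -m handwheel '[{"gripper":0,"travel":[0,0,0],"twist":-0.03},{"gripper":0,"travel":[0,0,0],"twist":-0.03},{"gripper":0,"travel":[0,0,0],"twist":0},{"gripper":0,"travel":[0,0,0],"twist":0}]' >/dev/null
python3 st.py
python3 -m handwheel '[{"gripper":0,"travel":[0,0,0],"twist":-0.03},{"gripper":0,"travel":[0,0,0],"twist":-0.03},{"gripper":0,"travel":[0,0,0],"twist":0},{"gripper":0,"travel":[0,0,0],"twist":0}]' >/dev/null
python3 st.py
```

```text
11.5333 [636.6 -52.8 347.7] [179.95  -0.    43.71] 40.5 [ 1.7 -1.7 -0.2] [-0.357 -0.116  0.026] 14.1
11.8667 [636.6 -52.8 347.7] [179.96  -0.    47.09] 37.2 [ 3.  -2.2 -1.4] [-0.489 -0.1   -0.113] 13.8
12.2 [636.5 -52.8 347.7] [179.96   0.    50.5 ] 33.7 [ 1.1 -2.3 -1. ] [-0.624 -0.275 -0.218] 13.8
```

```bash

python3 -m handwheel '[{"gripper":0,"travel":[0,0,0],"twist":-0.03},{"gripper":0,"travel":[0,0,0],"twist":-0.02},{"gripper":0,"travel":[0,0,0],"twist":0},{"gripper":0,"travel":[0,0,0],"twist":0}]' >/dev/null
python3 st.py
python3 -m handwheel '[{"gripper":0,"travel":[0,0,0],"twist":-0.03},{"gripper":0,"travel":[0,0,0],"twist":-0.02},{"gripper":0,"travel":[0,0,0],"twist":0},{"gripper":0,"travel":[0,0,0],"twist":0}]' >/dev/null
python3 st.py
```

```text
12.5333 [636.5 -52.7 347.7] [179.97   0.    53.39] 30.9 [ 2.6 -2.9 -1.7] [-0.712 -0.306 -0.3  ] 13.6
12.8667 [636.5 -52.7 347.7] [1.7996e+02 1.0000e-02 5.6270e+01] 28.0 [ 3.1 -3.8 -1.3] [-0.872 -0.322 -0.264] 13.9
```

```bash

python3 -m handwheel '[{"gripper":0,"travel":[0,0,0],"twist":-0.02},{"gripper":0,"travel":[0,0,0],"twist":-0.02},{"gripper":0,"travel":[0,0,0],"twist":0},{"gripper":0,"travel":[0,0,0],"twist":0}]' >/dev/null
python3 st.py
python3 -m handwheel '[{"gripper":0,"travel":[0,0,0],"twist":0},{"gripper":0,"travel":[0,0,0],"twist":0}]' >/dev/null
python3 st.py
```

```text
13.2 [636.5 -52.7 347.7] [1.7997e+02 1.0000e-02 5.8650e+01] 25.6 [ 3.5 -4.4 -3. ] [-0.961 -0.475 -0.261] 13.7
13.3667 [636.5 -52.7 347.7] [1.7997e+02 1.0000e-02 5.8640e+01] 25.6 [ 3.  -4.4 -1.9] [-0.937 -0.428 -0.265] 13.8
```

The torque stays at about 0.26 N·m after 0.26 rad. Tightening would read at least 0.42 by now, so H2 loosens anticlockwise. I'll turn on.

```bash

python3 -m handwheel '[{"gripper":0,"travel":[0,0,0],"twist":-0.03},{"gripper":0,"travel":[0,0,0],"twist":-0.03},{"gripper":0,"travel":[0,0,0],"twist":0}]' >/dev/null
python3 st.py
```

```text
13.6167 [636.5 -52.7 347.7] [1.7997e+02 1.0000e-02 6.2140e+01] 22.1 [ 1.9 -4.2 -2.1] [-0.931 -0.431 -0.247] 13.8
```

```bash

python3 -m handwheel '[{"gripper":0,"travel":[0,0,0],"twist":-0.1},{"gripper":0,"travel":[0,0,0],"twist":-0.1},{"gripper":0,"travel":[0,0,0],"twist":-0.1},{"gripper":0,"travel":[0,0,0],"twist":-0.1},{"gripper":0,"travel":[0,0,0],"twist":-0.1}]' >/dev/null
python3 st.py
python3 -m handwheel '[{"gripper":0,"travel":[0,0,0],"twist":-0.1},{"gripper":0,"travel":[0,0,0],"twist":-0.1},{"gripper":0,"travel":[0,0,0],"twist":-0.1},{"gripper":0,"travel":[0,0,0],"twist":-0.1},{"gripper":0,"travel":[0,0,0],"twist":-0.1}]' >/dev/null
python3 st.py
python3 -m handwheel '[{"gripper":0,"travel":[0,0,0],"twist":-0.1},{"gripper":0,"travel":[0,0,0],"twist":-0.1},{"gripper":0,"travel":[0,0,0],"twist":-0.1},{"gripper":0,"travel":[0,0,0],"twist":-0.1},{"gripper":0,"travel":[0,0,0],"twist":-0.1}]' >/dev/null
python3 st.py
python3 -m handwheel '[{"gripper":0,"travel":[0,0,0],"twist":-0.1},{"gripper":0,"travel":[0,0,0],"twist":-0.1},{"gripper":0,"travel":[0,0,0],"twist":-0.1},{"gripper":0,"travel":[0,0,0],"twist":0},{"gripper":0,"travel":[0,0,0],"twist":0}]' >/dev/null
python3 st.py
python3 -m handwheel '[{"gripper":0,"travel":[0,0,0],"twist":0.06},{"gripper":0,"travel":[0,0,0],"twist":0.06},{"gripper":0,"travel":[0,0,0],"twist":0},{"gripper":60,"travel":[0,0,0],"twist":0},{"gripper":60,"travel":[0,0,0],"twist":0}]' >/dev/null
python3 -m handwheel '[{"gripper":100,"travel":[0,0,0],"twist":0},{"gripper":100,"travel":[0,0,0],"twist":0},{"gripper":100,"travel":[0,0,0],"twist":0},{"gripper":100,"travel":[0,0,0],"twist":0},{"gripper":100,"travel":[0,0,0],"twist":0}]' >/dev/null
python3 st.py
python3 -m handwheel '[{"gripper":100,"travel":[0,0,-0.024],"twist":0},{"gripper":100,"travel":[0,0,-0.024],"twist":0},{"gripper":100,"travel":[0,0,-0.024],"twist":0},{"gripper":100,"travel":[0,0,-0.025],"twist":0},{"gripper":100,"travel":[0,0,0],"twist":0}]' >/dev/null
python3 look.py w5.png
```

```text
14.0333 [636.4 -52.7 347.7] [1.800e+02 2.000e-02 9.101e+01] -6.8 [ 2.5 -3.3 -1.8] [-0.935 -0.412 -0.21 ] 14.0
14.45 [636.3 -52.7 347.7] [-1.7998e+02  2.0000e-02  1.1966e+02] -35.4 [ 1.5 -4.9 -1.4] [-0.955 -0.432 -0.249] 14.0
14.8667 [636.3 -52.8 347.7] [-179.95    0.    148.31] -64.1 [ 2.1 -4.1 -1.1] [-1.036 -0.348 -0.309] 13.9
15.2833 [636.3 -52.8 347.7] [-1.7995e+02 -1.0000e-02  1.6522e+02] -81.0 [ 1.4 -4.8 -1.3] [-1.036 -0.392 -0.233] 14.0
16.1167 [636.3 -52.4 347.7] [ 1.7999e+02 -2.0000e-02  1.5831e+02] -74.1 [0.6 0.6 0.4] [-0.018  0.016 -0.036] 57.3
16.5833 [636.6 -52.5 448. ] [179.88   0.36 158.3 ] [ -5.8  22.9  76.4   0.   80.3 -74.1] [-1.2 -1.2 -0.5] [-0.01 -0.03  0.07]
[539.1, 77.7] 0.79 [590.7 108.9 174. ]
[317.7, 242.1] 0.77 [637.7 -53.6 174. ]
tr [316.1, 241.0] 0.82 [632.6 -52. ] 158.1 [13.  71.3] ((633.7947387695312, -52.47380065917969), (13.73715591430664, 71.56320190429688), 68.25422668457031)
tr [542.3, 78.0] 0.67 [588.6 103.5] -139.2 [19.1 70.7] ((589.4578247070312, 104.0453872680664), (74.19242858886719, 20.00017547607422), 38.60411834716797)
```

View pics/w5.png

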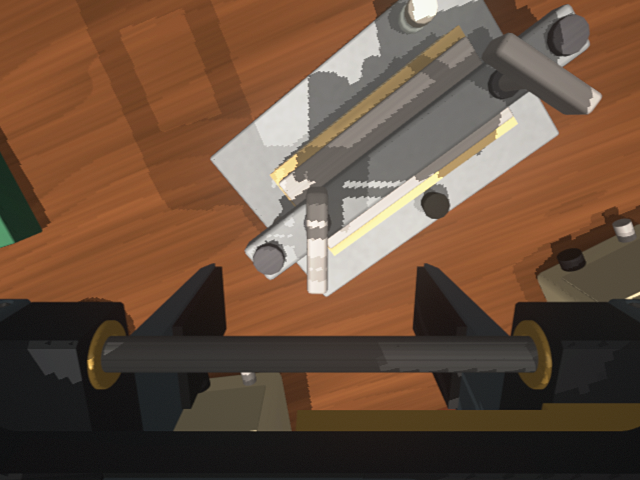

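H2 (at 317,241) now rests at 158°, about 114° from where it started. H1 (at 540,78) is still at 39°, and the vial and stopper are standing. The gripper is open and clear of the handles, so I'll hand in.

```bash
python3 -c "
from workcell import env
print(env.job_done())"
```

```text
the job is handed in; nothing more can be done
None
```

I slackened both T-handles on the press by more than a quarter turn each, then let go and handed the job in at about 16.6 s of the 54 s allowed.

| Handle | Position (x, y) | Loosens (seen from above) | Blade angle at rest | Turned |
|---|---|---|---|---|
| H1 | about (590, 111) mm | clockwise (left-hand thread) | 154° → 39° | about 115° |
| H2 | about (636, −52) mm | anticlockwise (right-hand thread) | 44° → 158° | about 114° |

- **Finding the thread direction:** I tried each handle in small steps. In both cases the first direction I tried was the loosening one. The torque levelled off at about 0.25 N·m instead of rising, so neither handle was ever forced the tightening way.
- **Last checks:** The last wrist picture shows both handles at their new angles and the vial and stopper still standing. The gripper was open, about 100 mm above grasp height, and the wrist force was near zero.
- **Not checked:** I did not look again at the other things on the bench. I saw no sign of contact with them in the force readings.
- **Disagreements:** The networks' handle positions differed by a few mm between cameras and methods. One low-quality trace of H2 was ignored.
- **Not known:** The pictures can't tell which screw is a and which is b. It did not matter, since both were loosened.

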